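Comb the plant-food sticks into rows and seal the case

ROBOT

A 6-joint arm with a two-finger parallel gripper is mounted at the origin on the work surface. World frame = base frame: x ahead of the robot, y to its left, z up, the work surface at z = 0. Lengths are in m, angles in rad, forces in N, time in s.
With the tool pointing down it reaches from about 0.25 to 0.775 m from the base axis. Payload 4 kg.
Tool frame: the origin (TCP) lies at the very end of the fingers, on their centre line; the grasp point (between the pads) lies 19 mm behind it (bot.grip_depth is the distance from the TCP to the grasp point, in m); z points along the fingers, y is the line along which they close (so a half turn about z gives the same grasp; the last joint's range is limited). The gripper opens to 94 mm and grips with 3 to 60 N. Pads are 16 mm wide; open, the fingers measure 119 mm over their backs; the gripper's body (75 mm by 177 mm) begins 78 mm behind the grasp point.
Start: joints at [1.154, 0.087, 1.371, -0, 1.684, -0.103], TCP at [0.17, 0.523, 0.206] pointing down, gripper open.
Joint ranges: [-3.1, 3.1], [-0.76, 2.03], [0.27, 2.55], [-1.08, 4.22], [0.17, 2.65], [-2.57, 2.57]. Speed limits (rad/s): [2.79, 2.79, 3.14, 3.14, 3.14, 3.14].

INTERFACE

Orientations are given as a unit quaternion [w, x, y, z].
In Python, from bench import sensors, optics, bot gives the robot as it stands.
- The arm moves only by the tool drive_tool, never from a script. Its argument "deltas" is one flat list of numbers, 7 for each row, row after row: the shift along the tool's x, y, z in units of 0.5 m (1.0 is 0.5 m), then the turn, a rotation vector about the tool's x, y, z in units of 45 degrees (1.0 is 45 degrees), then the closure, from -1 (fully open) to 1 (shut). In form: [dx, dy, dz, ax, ay, az, hand, dx, dy, dz, ax, ay, az, hand, ...]. A call has 1 to 20 rows; each row is the pose to reach, as a shift and turn from the pose commanded when the call began, along the tool's axes at that moment; what a row does not reach only later rows make up. A row lasts 1/8 s, in which the tool goes at most 62.5 mm and 10.7 degrees, less where a joint would pass 70% of its speed; a pose out of reach is approached as far as the arm can. A call with a number of a shift or a turn outside -1 to 1 is refused whole. A call with a gripper value outside its range is refused whole. The fingers move at their own pace and stop on an object; the grip force is fixed at half the most. Time passes only in rows, so rows that repeat a pose let the fingers close. It gives the time, the measured TCP pose, the force, the opening and the grip force at its end, in the units of the state.
- sensors.read_state(): the state, without advancing time (a new reading comes with each control period).
- optics.read_camera(name): name is "side" or "top" or "wrist"; returns the picture (384x512x3 uint8, red, green, blue); there is no depth.
- optics.camera_model(name): a dict with "fx", "fy", "cx", "cy" (pixels), "R" (3x3) and "t" (3): a world point X has camera coordinates R X + t; the wrist camera has in their place "T_tool_cam" (4x4, takes a point from camera to tool coordinates, whose origin is the TCP and whose axes are the flange's). Camera axes: x right, y down, z forward; pixel columns grow to the right and rows downward; lengths in m; the calibration is good to about 2 mm. A picture is of the moment at which its call begins: read the wrist's pose just before it. camera_model takes no time and is no camera call.
- bot.finish_job(): hands the job in; it is judged then, once.
The state is a dict: "time_s": time; "joint_pos": joint angles; "qd": joint speeds; "effort": joint torques, N m; "position": TCP position; "eef_rot": TCP orientation; "force": force on the tool from outside, world axes, zero at the start; "torque": the same for the moment, N m; "opening": finger opening in m; "grasp_force": force on a finger pad.
Only numpy, scipy, OpenCV 4.12 (cv2) and the standard library are available. Lean on these libraries where they do the work, as an engineer would, in place of code of your own. Each camera call takes 0.05 s, during which the arm holds its last target. There are 200 camera calls.

TASK

With the little hand rake, comb the plant-food sticks scattered in the open case together against the case's front end (the end where the wire bail hangs), so that they lie in neat parallel rows across the case; never touch the sticks with the gripper. Put the rake back on its stand, then shut the clear lid fully and after that swing the wire bail up over its top centre until it lies clamped down on the lid. Leave everything else on the bench where it stands.

Things in the scene. Friction and masses are not known exactly. Their poses are not given: they have to be found in the camera images.
- case: Navy blue rectangular case, fixed to the bench: 274 long (x) by 162 wide (y), walls 6 thick and 45 high, floor 5 thick, inside 262 by 150. Origin: centre of its underside, on the bench. x points to the hinged end, -x to the front end with the bail; z up. A small spring sits outside its +y wall by the pivot
- front_inside (a point): Middle of the inner face of the case's front end wall, at the level of the inner floor (case x -131, z 5); axes as the case
- lid (a joint): Clear lid with white frame, 274 by 162, 12 thick, flat outside but for a black strip across it (24 wide, 4 proud, 150 from the hinge), hinged at the case's far end: 0 = shut flat on the walls, 1.57 = upright, stop at 2.0 (leaning back) A stiff friction hinge (0.40 N m) holds the lid (250 g) wherever it is left, so it must be pushed all the way down
- lid_hinge (a point): Hinge line of the lid, at the middle: case x 137, y 0, z 45; the axis is the case's y. Axes as the case. Shut, the lid lies from here towards -x, underside at this height
- lid_edge (a point): On the lid, middle of its free edge: outer (top when shut) face, 268 from the hinge line and 12 above the lid's underside. Axes turn with the lid: -x from hinge to free edge, z out of the outer face
- bail (a joint): Steel wire bail, a U with arms 90 long, 178 apart outside the case's sides, on two side pivots. 0 = lying level in front of the case, 1.57 = straight up, 2.78 = clamped on the black strip across the shut lid. A toggle spring and its weight (90 g) press it to either stop: lifting takes up to 0.22 N m (2.5 N at the sleeve), dead centre is at about 1.75; let go beyond 1.9 it snaps down by itself
- bail_pivot (a point): Midway between the bail's two pivots: case x -97, y 0, z 34; the axis is the case's y. Axes as the case
- bail_grip (a point): Centre of the red sleeve (12 diameter, 100 long along the case's y) on the bail's cross bar, 90 from the pivot axis; bail open, it lies 50 in front of the case's front face and 34 above the bench
- rake: Hand rake of 170 g: square wooden handle 22 by 22 with its axis along x, from 100 behind the origin to 40 in front of it; steel neck (9 diameter) to a green cross bar 130 wide (along y), 88 in front of the origin, from which seven round steel tines (5 diameter, 20 apart) hang straight down (-z) to 90 below the handle axis. Origin on the handle axis near the balance point, the place to grip; x points to the head, z up
- rake_stand: Fixed grey stand for the rake: base plate 200 by 70 by 6, two forks open upward: one carries the handle 85 behind the rake's origin (flat bar 16 by 46, its prongs leave 34 at the bottom and rise 13 above the handle axis), the other, a V, carries the neck 62 in front of it. Origin under the middle on the bench; x points to the rake's head, z up
- rake_seat (a point): Where the rake's origin lies when it rests in the forks: 109 above the bench, over the stand's origin; axes as the stand
- stick1: Ochre pressed plant-food stick, 90 by 12 by 12 (long along its x), 20 g; origin at its centre. It starts lying flat on the case floor, up to 0.85 rad off the case's y, beside the others (none on top of another); a strip 13 wide along the hinge end wall starts free of sticks. Which long side is up may change
- stick2: Ochre pressed plant-food stick, 90 by 12 by 12 (long along its x), 20 g; origin at its centre. It starts lying flat on the case floor, up to 0.85 rad off the case's y, beside the others (none on top of another); a strip 13 wide along the hinge end wall starts free of sticks. Which long side is up may change
- stick3: Ochre pressed plant-food stick, 90 by 12 by 12 (long along its x), 20 g; origin at its centre. It starts lying flat on the case floor, up to 0.85 rad off the case's y, beside the others (none on top of another); a strip 13 wide along the hinge end wall starts free of sticks. Which long side is up may change
- stick4: Ochre pressed plant-food stick, 90 by 12 by 12 (long along its x), 20 g; origin at its centre. It starts lying flat on the case floor, up to 0.85 rad off the case's y, beside the others (none on top of another); a strip 13 wide along the hinge end wall starts free of sticks. Which long side is up may change
- stick5: Ochre pressed plant-food stick, 90 by 12 by 12 (long along its x), 20 g; origin at its centre. It starts lying flat on the case floor, up to 0.85 rad off the case's y, beside the others (none on top of another); a strip 13 wide along the hinge end wall starts free of sticks. Which long side is up may change
- corm_a: Loose saffron corm, brown, 42 diameter, 38 high, with soft-looking shoots up to 110 high; origin under its base. To be left alone
- corm_b: Another loose corm, same size. To be left alone
- corm_c: Another loose corm, same size. To be left alone
- bowl: Steel harvest bowl, rim radius 60, 55 high; origin under its base. To be left alone
- spray: Blue bottle, radius 32, 170 high; origin under its base. To be left alone
- jar: Amber glass jar, radius 34, 85 high; origin under its base. To be left alone

How it is judged:
On the way, in this order (a step that is already met when the one before it is completed fails the run):
1. the rake is lifted off its stand (distance between rake and rake_seat above 0.05 m), for 0.1 s.
2. all five sticks lie across the case within 0.15 rad of parallel to its front wall, each centre within 85 mm of that wall (angle between the x axis of each of stick1, stick2, stick3, stick4, stick5 and the y axis of case, either way round below 0.15 rad and x of stick1 in the frame of front_inside between 0 and 0.085 m and z of each of stick1, stick2, stick3, stick4, stick5 in the frame of front_inside below 0.035 m and x of stick2 in the frame of front_inside between 0 and 0.085 m and x of stick3 in the frame of front_inside between 0 and 0.085 m and x of stick4 in the frame of front_inside between 0 and 0.085 m and x of stick5 in the frame of front_inside between 0 and 0.085 m), for 0.2 s.
3. the rake rests in its stand again, let go (distance between rake and rake_seat below 0.015 m and angle between the x axis of rake and the x axis of rake_stand, either way round below 0.1 rad and linear speed of rake below 0.05 m/s and contact force between the fingers and rake below 0.1 N), for 0.2 s.
4. the lid is fully shut (value of joint lid below 0.03 rad), for 0.2 s.
5. the bail is over centre and down on the lid (value of joint bail above 2.65 rad), for 0.2 s.
At the end, for the whole second after the job is handed in: Sticks at rest in the case within 0.15 rad of parallel to its front wall, centres within 85 mm of it and under 35 mm above the floor; rake in its stand (within 15 mm of its seat, in line within 0.10 rad); lid under 0.03 rad; bail over 2.65 rad (all of step 2 and distance between rake and rake_seat below 0.015 m and angle between the x axis of rake and the x axis of rake_stand, either way round below 0.1 rad and linear speed of rake below 0.05 m/s and value of joint lid below 0.03 rad and value of joint bail above 2.65 rad and linear speed of each of stick1, stick2, stick3, stick4, stick5 below 0.02 m/s); the robot touches nothing.
It fails at once if the gripper touches a stick (contact force between the fingers and stick1 above 0.3 N or contact force between the fingers and stick2 above 0.3 N or contact force between the fingers and stick3 above 0.3 N or contact force between the fingers and stick4 above 0.3 N or contact force between the fingers and stick5 above 0.3 N).
It fails at once if the bail is swung over while the lid is open (value of joint lid above 0.15 rad and value of joint bail above 1.2 rad).
It fails at once if something else on the bench is displaced by more than 25 mm or knocked over (distance of any of corm_a, corm_b, corm_c, bowl, spray, jar from where it was at the start of the episode above 0.025 m or angle between any of corm_a, corm_b, corm_c, bowl, spray, jar's own z axis and vertical above 0.5 rad).
It also fails if it takes over 72 s, if anything falls off the work surface, if the arm or the gripper's body presses on something with over 40 N, if the wrist force passes 120 N, or if a joint passes its speed limit or range.

## Working session

There is one attempt and no reset: what is moved stays moved. The work goes in short steps, Python scripts to look and compute and a tool call to move; the robot and the scene stay as the last step left them, time stands still between calls to the robot, and variables do not carry over. Pictures are saved under pics/ and viewed, at most 14 in all, crops included, and the job is handed in when it is done.

Besides the shell and the picture viewer there is one more tool, called after ">>>" as name(argument=value, ...) on one line, values as JSON. drive_tool: Moves the arm, as the interface text tells. Its arguments: {"type":"object","properties":{"deltas":{"type":"array","items":{"type":"number","minimum":-1,"maximum":1}}},"required":["deltas"]}

```bash
mkdir -p pics; ls; python3 - <<'E'
from bench import sensors, optics, bot
import cv2, numpy as np
s=sensors.read_state(); print(s['time_s'],s['position'],s['eef_rot'],s['opening'])
for n in ("top","side"):
    im=optics.read_camera(n); cv2.imwrite(f'pics/{n}0.png',cv2.resize(im[:,:,::-1],(800,600),interpolation=cv2.INTER_CUBIC))
    cv2.imwrite(f'pics/{n}0_raw.png',im[:,:,::-1])
    m=optics.camera_model(n); print(n,{k:np.round(v,4).tolist() for k,v in m.items()})
print(optics.camera_model("wrist"))
E
```

```text
pics
0.0 [0.16953691 0.52264142 0.20434059] [-2.85497440e-04  1.56236551e-01  9.87719069e-01 -1.04837719e-03] 0.0939837832606978
top {'fx': 365.8041, 'fy': 365.8041, 'cx': 250.5911, 'cy': 186.4366, 'R': [[0.0066, -0.9995, -0.0318], [-0.9966, -0.0039, -0.0824], [0.0822, 0.0323, -0.9961]], 't': [0.0879, 0.5275, 1.1022]}
side {'fx': 421.5227, 'fy': 421.5227, 'cx': 254.8076, 'cy': 194.2604, 'R': [[-0.8159, -0.5779, -0.0161], [-0.439, 0.6375, -0.6332], [0.3762, -0.5095, -0.7738]], 't': [0.4876, 0.2524, 1.1286]}
{'fx': 298.8333778339382, 'fy': 298.8333778339382, 'cx': 256.82211968188915, 'cy': 192.21418795384372, 'T_tool_cam': array([[ 8.36160778e-04, -9.61134333e-01, -2.76079871e-01,
         8.14569261e-02],
       [ 9.99999402e-01,  9.98119641e-04, -4.46127334e-04,
        -6.01684290e-04],
       [ 7.04349039e-04, -2.76079333e-01,  9.61134593e-01,
        -1.80152728e-01],
       [ 0.00000000e+00,  0.00000000e+00,  0.00000000e+00,
         1.00000000e+00]])}
```

View pics/top0.png

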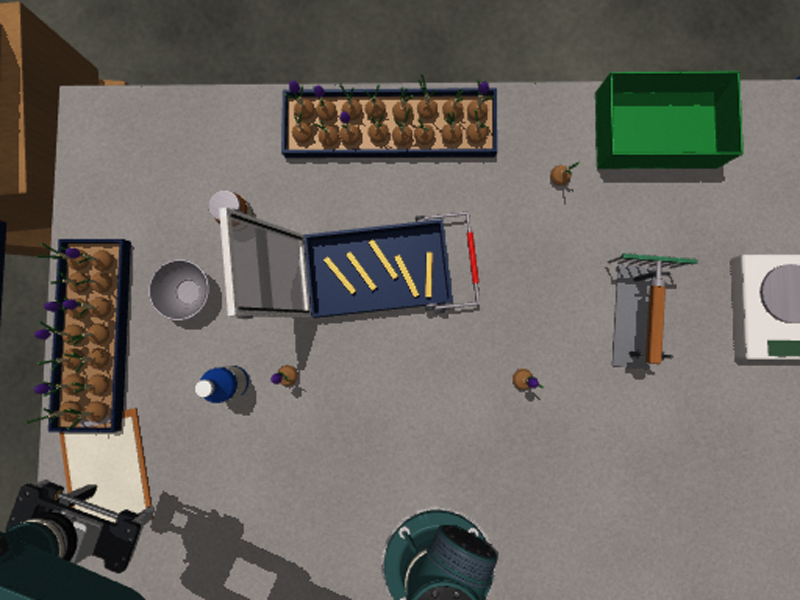

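View pics/side0.png

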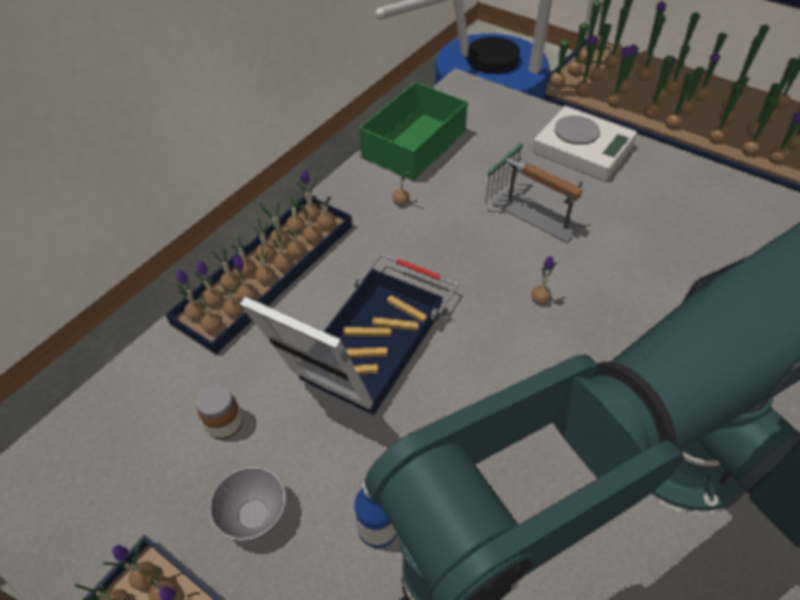

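The top view shows the case with its front (red bail sleeve at px 473,257) toward world -y. The lid leans at the left end, and the five sticks lie between px (325,259) and (430,296). The rake is on its stand near (657,320) with its head toward +x.

```bash
cat > h.py <<'E'
import numpy as np, cv2
from scipy.spatial.transform import Rotation as Ro
from scipy.optimize import least_squares
from bench import sensors, optics, bot
def proj(n,X):
    m=optics.camera_model(n); c=np.atleast_2d(X)@np.array(m['R']).T+m['t']
    return np.c_[m['fx']*c[:,0]/c[:,2]+m['cx'], m['fy']*c[:,1]/c[:,2]+m['cy']]
def unproj(n,uv,z):
    m=optics.camera_model(n); uv=np.atleast_2d(uv); R=np.array(m['R'])
    d=np.c_[(uv[:,0]-m['cx'])/m['fx'],(uv[:,1]-m['cy'])/m['fy'],np.ones(len(uv))]@R
    o=-R.T@m['t']; return o+d*((z-o[2])/d[:,2])[:,None]
def place(p,X):  # p=x,y,yaw
    c,s=np.cos(p[2]),np.sin(p[2]); X=np.atleast_2d(X)
    return np.c_[p[0]+c*X[:,0]-s*X[:,1],p[1]+s*X[:,0]+c*X[:,1],X[:,2]]
E
python3 - <<'E'
from h import *
S=1.5625
def px(l): return (np.array(l,float)+.5)/S-.5
rim=px([(305,235),(441,221),(452,304),(312,317)])
print(np.round(unproj('top',rim,.045),3))
M=np.array([[.137,-.081,.045],[-.137,-.081,.045],[-.137,.081,.045],[.137,.081,.045]])
W=unproj('top',rim,.045)
for Mx in (M,):
    # image right = -y = front; top = +x world
    best=None
    for sgn in (1,-1):
        Q=M*[1,sgn,1]
        r=least_squares(lambda p:(place(p,Q)-W)[:,:2].ravel(),[.47,.05,1.6]); print(sgn,r.x,r.cost,np.round(r.fun,4))
h=unproj('top',px([(659,286),(655,363)]),.12);print(h)
n=unproj('top',px([(657,262),(613,262),(697,262)]),.11);print(n)
for q,z in (((561,176),.02),((524,380),.02),((287,376),.02),((180,290),.05),((205,388),.17),((228,205),.085)): print(unproj('top',px([q]),z).round(3))
im=cv2.imread('pics/top0_raw.png'); hsv=cv2.cvtColor(im,cv2.COLOR_BGR2HSV)
k=cv2.inRange(hsv,(15,80,120),(35,255,255)); k[:, :195]=0;k[:,290:]=0;k[:150]=0;k[200:]=0
nn,l,st,_=cv2.connectedComponentsWithStats(k)
for i in range(1,nn):
    if st[i,4]<20: continue
    pts=np.argwhere(l==i)[:,::-1].astype(np.float32); b=cv2.boxPoints(cv2.minAreaRect(pts)); w=unproj('top',b,.017)
    print(st[i,4],cv2.minAreaRect(w[:,:2].astype(np.float32)))
E
```

```text
[[ 0.636  0.261  0.045]
 [ 0.663 -0.005  0.045]
 [ 0.502 -0.026  0.045]
 [ 0.475  0.244  0.045]]
1 [0.56897825 0.11850608 1.67576229] 1.7613592190607948e-05 [-0.0004  0.0026  0.0006 -0.0045  0.0011 -0.0004 -0.0012  0.0023]
-1 [0.56897825 0.11850608 1.6629283 ] 0.052508081974211716 [-0.1599 -0.0132 -0.1624 -0.0206  0.1605  0.0153  0.1617  0.0184]
[[ 0.53081106 -0.38649911  0.12      ]
 [ 0.39507821 -0.37532093  0.12      ]]
[[ 0.57506319 -0.3886202   0.11      ]
 [ 0.57488428 -0.31046545  0.11      ]
 [ 0.57522509 -0.45934053  0.11      ]]
[[ 0.759 -0.244  0.02 ]]
[[ 0.357 -0.166  0.02 ]]
[[0.36  0.295 0.02 ]]
[[0.526 0.502 0.05 ]]
[[0.349 0.404 0.17 ]]
[[0.686 0.401 0.085]]
108 ((0.5926377177238464, 0.10914089530706406), (0.08790092915296555, 0.011254865676164627), 33.876827239990234)
107 ((0.5698297023773193, 0.15298281610012054), (0.08853109180927277, 0.011397793889045715), 36.63028335571289)
102 ((0.5633600950241089, 0.018762201070785522), (0.010415379889309406, 0.08753236383199692), 87.51458740234375)
110 ((0.5601954460144043, 0.06199393421411514), (0.08916644752025604, 0.011125931516289711), 26.690473556518555)
104 ((0.5610958337783813, 0.1959972381591797), (0.08779297024011612, 0.011403463780879974), 39.75308609008789)
```

```bash
cat >> h.py <<'E'
CASE=[.569,.1185,1.676]; RAKE=[.494,-.384,-.082]
def box(x0,x1,y0,y1,z):return np.array([[x0,y0,z],[x1,y0,z],[x1,y1,z],[x0,y1,z],[x0,y0,z]])
def draw(im,n,p,P,S,off,col):
    q=(proj(n,place(p,P))+.5-off)*S-.5
    cv2.polylines(im,[np.round(q*16).astype(np.int32)],False,col,1,cv2.LINE_AA,4)
def over(n,roi,S,src=None,case=None,rake=None):
    im=cv2.imread(src)if src else optics.read_camera(n)[:,:,::-1]
    x,y,w,h=roi; c=cv2.resize(np.ascontiguousarray(im[y:y+h,x:x+w]),None,fx=S,fy=S,interpolation=cv2.INTER_CUBIC); o=np.array([x,y])
    if case is not None:
        draw(c,n,case,box(-.137,.137,-.081,.081,.045),S,o,(0,255,0)); draw(c,n,case,box(-.131,.131,-.075,.075,.005),S,o,(255,255,0))
        draw(c,n,case,np.array([[-.187,-.05,.034],[-.187,.05,.034]]),S,o,(255,255,255))
    if rake is not None:
        draw(c,n,rake,box(-.1,.04,-.011,.011,.12),S,o,(0,255,0)); draw(c,n,rake,np.array([[.088,-.065,.109],[.088,.065,.109]]),S,o,(0,0,255))
        draw(c,n,rake,np.array([[.088,-.06,.019],[.088,.06,.019]]),S,o,(255,0,255))
    return c
E
python3 - <<'E'
from h import *
a=over('top',(130,125,180,85),4,'pics/top0_raw.png',CASE,RAKE)
b=over('top',(380,150,80,90),2.9,'pics/top0_raw.png',CASE,RAKE)
c=over('side',(150,85,230,185),2.9,'pics/side0_raw.png',CASE,RAKE)[:,:]
W=np.zeros((600,800,3),np.uint8); a=a[:340]; W[:a.shape[0],:a.shape[1]]=a
c2=over('side',(300,80,80,80),3.2,'pics/side0_raw.png',CASE,RAKE); c1=over('side',(180,150,120,115),2.2,'pics/side0_raw.png',CASE,RAKE)
W[340:340+min(260,b.shape[0]),:b.shape[1]]=b[:260]; W[340:596,235:235+256]=c2; W[340:593,495:759]=c1
cv2.imwrite('pics/ov1.png',W)
E
```

```text
(no output)
```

View pics/ov1.png

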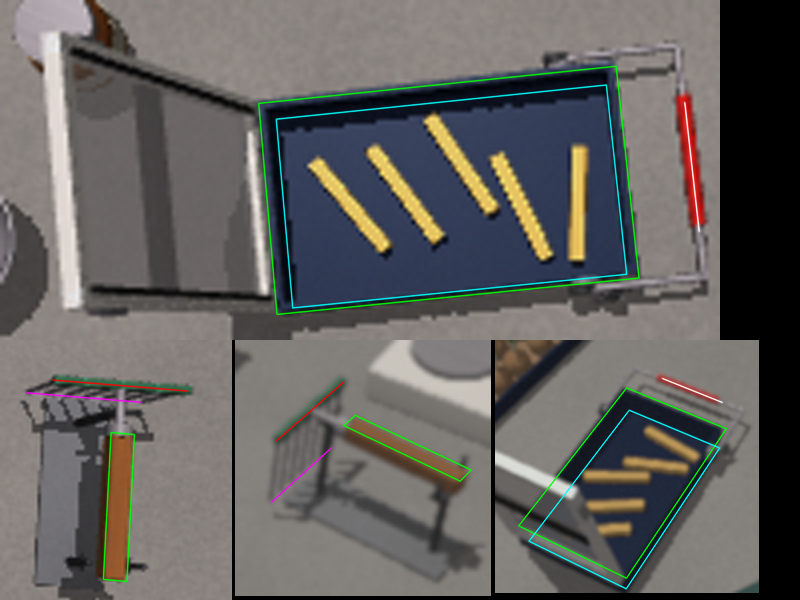

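The overlay fits: the case rim and red sleeve match within about 1 mm, and the rake handle and bar within about 3 mm. Next I plan the moves to the rake, retracting first to stay clear of the bottle and lid.

```bash
cat >> h.py <<'E'
def down(psi): return Ro.from_matrix(np.array([[np.cos(psi),np.sin(psi),0],[np.sin(psi),-np.cos(psi),0],[0,0,-1]]).T)
def cur():
    s=sensors.read_state(); q=np.array(s['eef_rot']); return np.array(s['position']),Ro.from_quat(q[[1,2,3,0]]),s
def plan(wps,start=None):
    """wps: list of calls, each a list of (pos, psi or Rotation); print unit rows per call"""
    p,R=start or cur()[:2]
    for call in wps:
        for P,r in call:
            T=r if isinstance(r,Ro) else down(r)
            d=R.inv().apply(np.array(P)-p)/.5; a=(R.inv()*T).as_rotvec()/(np.pi/4); print(np.round(np.r_[d,a],3).tolist())
        p,R=np.array(P),T; print('--')
def rk(xc,z,yc=0,dpsi=0):  # rake origin at case xc
    return place(CASE,[[xc,yc,z]])[0],CASE[2]+dpsi
E
python3 - <<'E'
from h import *
plan([[((.15,.36,.30),2.5),((.16,.30,.30),2.1)],[((.33,.05,.30),1.4)],[((.42,-.25,.28),.66)],[((.494,-.384,.17),-.082)],[((.494,-.384,.09),-.082)]])
E
```

```text
[-0.063, -0.322, -0.191, -0.003, 0.0, 0.417]
[-0.119, -0.43, -0.19, -0.002, 0.001, 0.927]
--
[-0.603, 0.041, 0.0, 0.0, 0.0, 0.891]
--
[-0.561, 0.279, 0.04, 0.0, 0.0, 0.942]
--
[-0.047, 0.302, 0.22, 0.0, 0.0, 0.945]
--
[0.0, 0.0, 0.16, 0.0, 0.0, 0.0]
--
```

>>> drive_tool(deltas=[-0.063,-0.322,-0.191,0,0,0.42,-1,-0.063,-0.322,-0.191,0,0,0.42,-1,-0.063,-0.322,-0.191,0,0,0.42,-1,-0.119,-0.43,-0.19,0,0,0.927,-1,-0.119,-0.43,-0.19,0,0,0.927,-1,-0.119,-0.43,-0.19,0,0,0.927,-1])

```text
time_s: 0.85
position: [0.16, 0.2997, 0.3005]
eef_rot: [-0.0, 0.498, 0.867, 0.0]
force: [0.8, 0.8, -0.2]
opening: 0.0937
grasp_force: 0.0
```

>>> drive_tool(deltas=[-0.603,0.041,0,0,0,0.891,-1,-0.603,0.041,0,0,0,0.891,-1,-0.603,0.041,0,0,0,0.891,-1,-0.603,0.041,0,0,0,0.891,-1,-0.603,0.041,0,0,0,0.891,-1,-0.603,0.041,0,0,0,0.891,-1])

```text
time_s: 1.6
position: [0.3311, 0.048, 0.299]
eef_rot: [-0.001, 0.766, 0.643, -0.002]
force: [-0.8, -0.4, 0.2]
opening: 0.0938
grasp_force: 0.0
```

>>> drive_tool(deltas=[-0.561,0.279,0.04,0,0,0.942,-1,-0.561,0.279,0.04,0,0,0.942,-1,-0.561,0.279,0.04,0,0,0.942,-1,-0.561,0.279,0.04,0,0,0.942,-1,-0.561,0.279,0.04,0,0,0.942,-1,-0.561,0.279,0.04,0,0,0.942,-1])

```text
time_s: 2.35
position: [0.4205, -0.251, 0.2773]
eef_rot: [-0.003, 0.946, 0.324, -0.002]
force: [-0.1, 0.8, -0.4]
opening: 0.0938
grasp_force: 0.0
```

>>> drive_tool(deltas=[-0.047,0.302,0.22,0,0,0.945,-1,-0.047,0.302,0.22,0,0,0.945,-1,-0.047,0.302,0.22,0,0,0.945,-1,-0.047,0.302,0.22,0,0,0.945,-1,-0.047,0.302,0.22,0,0,0.945,-1,-0.047,0.302,0.22,0,0,0.945,-1])

```text
time_s: 3.1
position: [0.4948, -0.3819, 0.1722]
eef_rot: [0.001, 0.999, -0.038, 0.001]
force: [-0.1, 0.1, -0.3]
opening: 0.0938
grasp_force: 0.0
```

```bash
cat >> h.py <<'E'
def wproj(X,pose=None):
    p,R=pose or cur()[:2]; m=optics.camera_model('wrist'); T=np.array(m['T_tool_cam'])
    t=R.inv().apply(np.atleast_2d(X)-p); c=(t-T[:3,3])@T[:3,:3]
    return np.c_[m['fx']*c[:,0]/c[:,2]+m['cx'],m['fy']*c[:,1]/c[:,2]+m['cy']]
E
python3 - <<'E'
from h import *
p,R,s=cur(); print(p,s['joint_pos'])
im=np.ascontiguousarray(optics.read_camera('wrist')[:,:,::-1])
for P,c in ((box(-.1,.04,-.011,.011,.12),(0,255,0)),(np.array([[.088,-.065,.109],[.088,.065,.109]]),(0,0,255))):
    cv2.polylines(im,[np.round(wproj(place(RAKE,P),(p,R))).astype(np.int32)],False,c,1)
cv2.imwrite('pics/w1.png',im)
E
```

```text
[ 0.49477346 -0.38187429  0.17220819] [-7.48265493e-01  2.60748604e-01  1.23625999e+00  4.69190430e-04
  1.64229592e+00  8.99152842e-01]
```

View pics/w1.png

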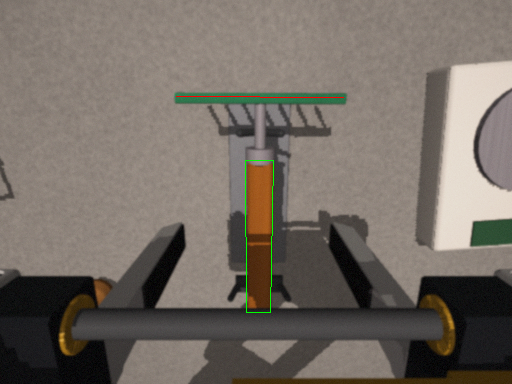

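The wrist view at about (260,230) shows the model exactly over the handle, with the cross bar at row 98. I go down and grip.

```bash
python3 - <<'E'
from h import *
plan([[((.494,-.384,.09),-.082)]])
E
```

```text
[-0.001, 0.003, 0.165, 0.002, -0.003, 0.005]
--
```

>>> drive_tool(deltas=[-0.001,0.003,0.165,0.002,-0.003,0.005,-1,-0.001,0.003,0.165,0.002,-0.003,0.005,-1,-0.001,0.003,0.165,0.002,-0.003,0.005,-1,-0.001,0.003,0.165,0.002,-0.003,0.005,1,-0.001,0.003,0.165,0.002,-0.003,0.005,1,-0.001,0.003,0.165,0.002,-0.003,0.005,1,-0.001,0.003,0.165,0.002,-0.003,0.005,1,-0.001,0.003,0.165,0.002,-0.003,0.005,1,-0.001,0.003,0.165,0.002,-0.003,0.005,1,-0.001,0.003,0.165,0.002,-0.003,0.005,1])

```text
time_s: 4.4
position: [0.493, -0.3849, 0.0878]
eef_rot: [-0.001, 0.999, -0.043, -0.001]
force: [-0.1, 0.6, 0.0]
opening: 0.0275
grasp_force: 0.0
```

>>> drive_tool(deltas=[0,0,0,0,0,0,1,0,0,0,0,0,0,1,0,0,0,0,0,0,1])

```text
time_s: 4.78
position: [0.493, -0.3845, 0.0878]
eef_rot: [-0.001, 0.999, -0.043, -0.001]
force: [-1.0, 2.4, 0.5]
opening: 0.0216
grasp_force: 29.9
```

```bash
python3 - <<'E'
from h import *
p,R,s=cur(); print(s['time_s'],p.round(4).tolist(),R.as_quat().round(4).tolist(),s['opening'],s['grasp_force'],s['force'])
x=R.as_matrix()[:,0]; psi=np.arctan2(x[1],x[0]); print(psi)
# sticks in case frame
for c in ((.5926,.1091),(.5698,.1530),(.5634,.0188),(.5602,.0620),(.5611,.1960)):
    d=np.array(c)-CASE[:2]; cy,sy=np.cos(CASE[2]),np.sin(CASE[2]); print(round(cy*d[0]+sy*d[1],3),round(-sy*d[0]+cy*d[1],3))
g=p
P0=np.array([.494,-.384]);Z=p[2]
a,ps=rk(.032,.20); print(a)
plan([[((p[0],p[1],Z+.12),psi)],[((.50,-.10,.22),psi+.75)],[(rk(.02,.22)[0],psi+1.5)],[(rk(.032,.22)[0],CASE[2])]])
E
```

```text
4.775 [0.493, -0.3845, 0.0878] [0.9991, -0.0429, -0.0013, -0.0013] 0.021558001358356848 29.940571188926697 [-0.99130296  2.38617592  0.47315299]
-0.08576282542817089
-0.012 -0.022
0.034 -0.004
-0.099 0.016
-0.055 0.015
0.078 -0.0
[0.56563969 0.15032308 0.2       ]
[-0.001, -0.001, -0.24, -0.003, 0.003, -0.0]
--
[-0.035, -0.568, -0.024, 0.0, 0.0, -0.955]
--
[0.399, -0.293, 0.0, 0.0, 0.0, -0.955]
--
[0.023, -0.006, 0.0, 0.0, 0.0, -0.333]
--
```

>>> drive_tool(deltas=[-0.001,-0.001,-0.24,0,0,0,1,-0.001,-0.001,-0.24,0,0,0,1,-0.001,-0.001,-0.24,0,0,0,1,-0.001,-0.001,-0.24,0,0,0,1])

```text
time_s: 5.28
position: [0.4925, -0.3846, 0.2067]
eef_rot: [-0.001, 0.999, -0.043, -0.002]
force: [-0.2, 0.7, -2.2]
opening: 0.0216
grasp_force: 29.9
```

>>> drive_tool(deltas=[-0.035,-0.568,-0.024,0,0,-0.955,1,-0.035,-0.568,-0.024,0,0,-0.955,1,-0.035,-0.568,-0.024,0,0,-0.955,1,-0.035,-0.568,-0.024,0,0,-0.955,1,-0.035,-0.568,-0.024,0,0,-0.955,1,-0.035,-0.568,-0.024,0,0,-0.955,1])

```text
time_s: 6.02
position: [0.4987, -0.0977, 0.2177]
eef_rot: [-0.003, 0.945, 0.328, -0.003]
force: [0.3, -1.0, -1.4]
opening: 0.0218
grasp_force: 29.9
```

>>> drive_tool(deltas=[0.1,-0.15,0,0,0,-0.5,1,0.2,-0.2,0,0,0,-0.8,1,0.25,-0.25,0,0,0,-0.955,1,0.3,-0.28,0,0,0,-0.955,1,0.3,-0.293,0,0,0,-0.955,1,0.399,-0.293,0,0,0,-0.955,1,0.399,-0.293,0,0,0,-0.955,1])

```text
time_s: 6.9
position: [0.5671, 0.1373, 0.2172]
eef_rot: [-0.003, 0.761, 0.649, -0.003]
force: [-0.6, 0.3, -1.7]
opening: 0.0215
grasp_force: 29.9
```

```bash
python3 - <<'E'
from h import *
p,R,s=cur(); print(s['time_s'],p,R.as_matrix()[:,2],s['opening'],s['joint_pos'])
im=np.ascontiguousarray(optics.read_camera('wrist')[:,:,::-1]); cv2.imwrite('pics/w2.png',im)
plan([[(rk(.030,.18)[0],CASE[2])],[(rk(.030,.079)[0],CASE[2])]])
E
```

```text
6.9 [0.56714185 0.13734932 0.21722091] [-7.44131669e-03  4.56600208e-04 -9.99972209e-01] 0.021502557022570003 [1.39557915e-01 1.66013997e-01 1.26008628e+00 1.50463686e-03
 1.72279774e+00 2.99335739e-01]
[0.023, -0.004, 0.076, -0.009, 0.0, -0.337]
--
[0.0, 0.0, 0.202, 0.0, 0.0, 0.0]
--
```

View pics/w2.png

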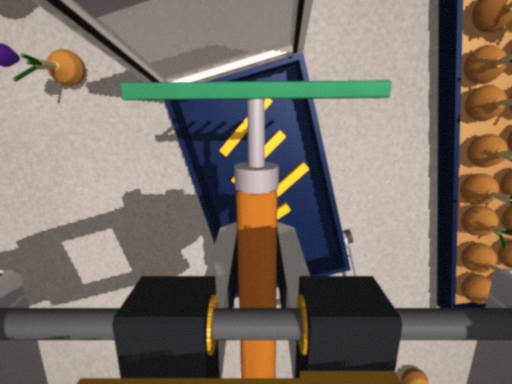

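The rake sits straight in the grip, with its bar at rows 82–100 and the case beneath it still yawed. I rotate into line with the case and lower to just above the rim.

>>> drive_tool(deltas=[0.023,-0.004,0.076,-0.009,0,-0.337,1,0.023,-0.004,0.076,-0.009,0,-0.337,1,0.023,-0.004,0.17,-0.009,0,-0.337,1,0.023,-0.004,0.17,-0.009,0,-0.337,1,0.023,-0.004,0.17,-0.009,0,-0.337,1])

```text
time_s: 7.58
position: [0.5665, 0.1489, 0.1372]
eef_rot: [0.002, 0.669, 0.744, 0.003]
force: [-0.1, 0.3, -1.6]
opening: 0.0216
grasp_force: 29.9
```

```bash
python3 - <<'E'
from h import *
p,R,s=cur(); print(s['time_s'],p,R.as_matrix()[:,2])
im=np.ascontiguousarray(optics.read_camera('top')[:,:,::-1]); cv2.imwrite('pics/t3raw.png',im)
im2=np.ascontiguousarray(optics.read_camera('wrist')[:,:,::-1]); 
for P,c in ((box(-.131,.131,-.075,.075,.005),(255,255,0)),(box(-.137,.137,-.081,.081,.045),(0,255,0))):
    cv2.polylines(im2,[np.round(wproj(place(CASE,P),(p,R))).astype(np.int32)],False,c,1)
W=np.zeros((384,800,3),np.uint8); W[:,:512]=im2; W[:,512:]=cv2.resize(im[100:292,180:324],(288,384))
cv2.imwrite('pics/w3.png',W)
plan([[(rk(.030,.079)[0],CASE[2])]])
E
```

```text
7.575 [0.5665385  0.14893081 0.13715309] [ 0.00612391  0.00152979 -0.99998008]
[-0.002, -0.005, 0.119, 0.012, -0.001, 0.002]
--
```

View pics/w3.png

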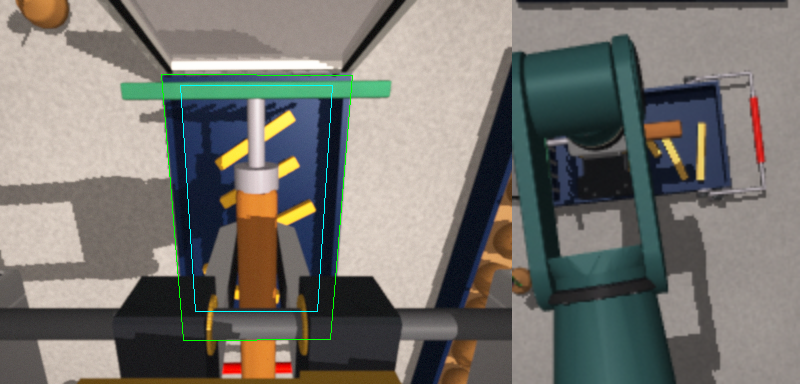

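The wrist view shows the case outline within about 3 px of the overlay. The bar is over the hinge end at row 90, and the nearest stick end at (293,115) is clear of the tines. I lower the rake into the strip.

```bash
python3 - <<'E'
from h import *
plan([[(rk(.032,.077,-.002)[0],CASE[2])],[(rk(-.03,.077,-.002)[0],CASE[2]),(rk(-.09,.077,-.002)[0],CASE[2])]])
E
```

```text
[0.002, -0.001, 0.123, 0.012, -0.001, 0.002]
--
[-0.124, -0.0, 0.0, 0.0, 0.0, 0.0]
[-0.244, 0.0, 0.0, 0.0, 0.0, 0.0]
--
```

>>> drive_tool(deltas=[0.002,-0.001,0.05,0.012,-0.001,0.002,1,0.002,-0.001,0.1,0.012,-0.001,0.002,1,0.002,-0.001,0.123,0.012,-0.001,0.002,1,0.002,-0.001,0.123,0.012,-0.001,0.002,1,0.002,-0.001,0.123,0.012,-0.001,0.002,1])

```text
time_s: 8.3
position: [0.567, 0.1511, 0.0759]
eef_rot: [-0.001, 0.669, 0.744, -0.001]
force: [0.6, -0.6, -1.5]
opening: 0.0216
grasp_force: 30.0
```

>>> drive_tool(deltas=[-0.015,0,0,0,0,0,1,-0.03,0,0,0,0,0,1,-0.045,0,0,0,0,0,1,-0.06,0,0,0,0,0,1,-0.075,0,0,0,0,0,1,-0.09,0,0,0,0,0,1,-0.105,0,0,0,0,0,1,-0.12,0,0,0,0,0,1,-0.135,0,0,0,0,0,1,-0.15,0,0,0,0,0,1,-0.165,0,0,0,0,0,1,-0.18,0,0,0,0,0,1,-0.195,0,0,0,0,0,1,-0.21,0,0,0,0,0,1,-0.21,0,0,0,0,0,1])

```text
time_s: 10.18
position: [0.5772, 0.0459, 0.0742]
eef_rot: [-0.002, 0.669, 0.743, -0.002]
force: [-0.7, 0.4, -1.9]
opening: 0.0216
grasp_force: 30.0
```

```bash
python3 - <<'E'
from h import *
p,R,s=cur(); print(s['time_s'],p,R.as_matrix()[:,2],s['force'])
im=np.ascontiguousarray(optics.read_camera('wrist')[:,:,::-1]); im2=optics.read_camera('side')[:,:,::-1]
W=np.zeros((384,800,3),np.uint8); W[:,:512]=im; W[:,512:]=cv2.resize(im2[130:280,185:297],(288,384))
cv2.imwrite('pics/w4.png',W)
E
```

```text
10.175 [0.5772356  0.04591949 0.07424763] [-4.38043498e-03 -3.15797039e-04 -9.99990356e-01] [-0.71058027  0.40416636 -1.85320356]
```

View pics/w4.png

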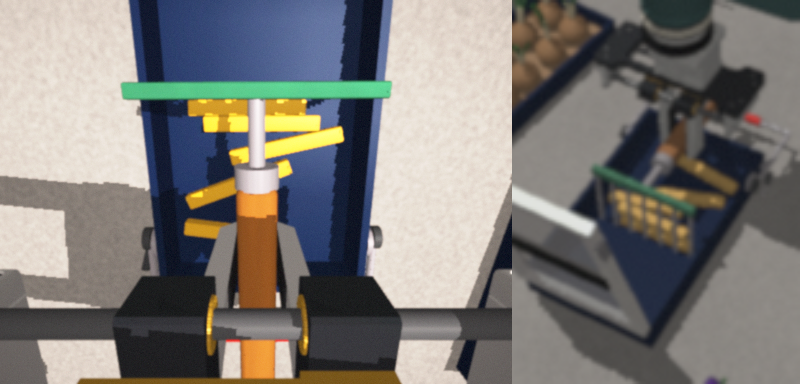

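The first two sticks already lie flat along the tines at rows 105–125, and the others are turning. I keep combing, about 2.5 mm higher.

>>> drive_tool(deltas=[-0.01,0,-0.005,0.005,0,0,1,-0.022,0,-0.005,0.005,0,0,1,-0.034,0,-0.005,0.005,0,0,1,-0.046,0,-0.005,0.005,0,0,1,-0.058,0,-0.005,0.005,0,0,1,-0.07,0,-0.005,0.005,0,0,1,-0.082,0,-0.005,0.005,0,0,1,-0.094,0,-0.005,0.005,0,0,1,-0.106,0,-0.005,0.005,0,0,1,-0.118,0,-0.005,0.005,0,0,1,-0.13,0,-0.005,0.005,0,0,1,-0.138,0,-0.005,0.005,0,0,1,-0.146,0,-0.005,0.005,0,0,1,-0.15,0,-0.005,0.005,0,0,1,-0.15,0,-0.005,0.005,0,0,1])

```text
time_s: 12.15
position: [0.5851, -0.0282, 0.0767]
eef_rot: [-0.003, 0.669, 0.744, -0.003]
force: [-0.2, 0.8, -1.4]
opening: 0.0219
grasp_force: 30.0
```

```bash
cat >> h.py <<'E'
def incase(p):
    d=np.array(p[:2])-CASE[:2]; c,s=np.cos(CASE[2]),np.sin(CASE[2]); return np.array([c*d[0]+s*d[1],-s*d[0]+c*d[1]])
E
python3 - <<'E'
from h import *
p,R,s=cur(); print(s['time_s'],p,incase(p),R.as_matrix()[:,2],s['force'])
im=np.ascontiguousarray(optics.read_camera('wrist')[:,:,::-1]); im2=optics.read_camera('side')[:,:,::-1]
W=np.zeros((384,800,3),np.uint8); W[:,:512]=im; W[:,512:]=cv2.resize(im2[130:280,185:297],(288,384))
cv2.imwrite('pics/w5.png',W)
E
```

```text
12.15 [ 0.58514415 -0.02821281  0.07669415] [-0.14759695 -0.00064863] [-8.28833030e-03 -8.12746944e-04 -9.99965321e-01] [-0.17548902  0.76699233 -1.41409138]
```

View pics/w5.png

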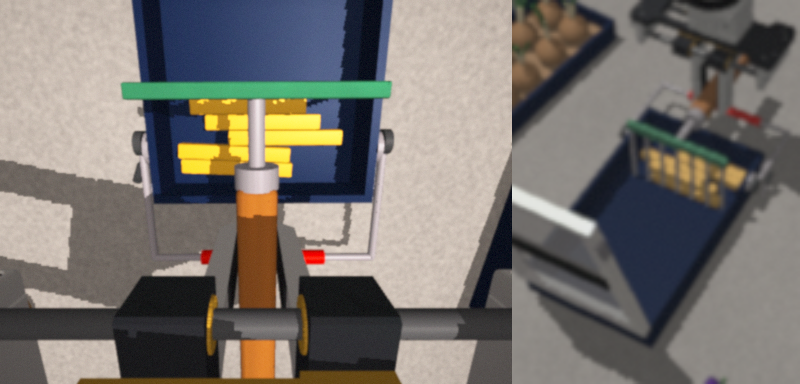

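All five sticks lie in parallel rows between image rows 98 and 175, against the front end. A last small nudge, then I back the tines off and lift.

>>> drive_tool(deltas=[-0.005,0,0,0.009,0,0,1,-0.01,0,0,0.009,0,0,1,-0.01,0,0,0.009,0,0,1,-0.01,0,0,0.009,0,0,1,0.01,0,0,0.009,0,0,1,0.03,0,0,0.009,0,0,1,0.03,0,-0.1,0.009,0,0,1,0.03,0,-0.2,0.009,0,0,1,0.03,0,-0.27,0.009,0,0,1,0.03,0,-0.27,0.009,0,0,1])

```text
time_s: 13.5
position: [0.5865, -0.0124, 0.2158]
eef_rot: [-0.002, 0.668, 0.744, -0.003]
force: [-0.1, 0.4, -0.9]
opening: 0.0217
grasp_force: 30.0
```

```bash
python3 - <<'E'
from h import *
p,R,s=cur(); print(s['time_s'],p,R.as_matrix()[:,2],s['force'])
im=optics.read_camera('wrist')[:,:,::-1]; m=optics.camera_model('wrist'); T=np.array(m['T_tool_cam'])
k=cv2.inRange(cv2.cvtColor(im,cv2.COLOR_BGR2HSV),(22,120,120),(35,255,255)); n,l,st,_=cv2.connectedComponentsWithStats(k)
for i in range(1,n):
    if st[i,4]<150: continue
    pts=np.argwhere(l==i)[:,::-1].astype(float)
    d=np.c_[(pts[:,0]-m['cx'])/m['fx'],(pts[:,1]-m['cy'])/m['fy'],np.ones(len(pts))]@T[:3,:3].T; d=R.apply(d); o=p+R.apply(T[:3,3])
    w=o+d*((.017-o[2])/d[:,2])[:,None]; c=np.array([incase(q) for q in w]); r=cv2.minAreaRect(c.astype(np.float32)); print(st[i,4],np.round(r[0],3),np.round(r[1],3),round(r[2],1))
cv2.imwrite('pics/w6.png',im)
x=R.as_matrix()[:,0]; psi=np.arctan2(x[1],x[0])
# seat: TCP at grip (.493,-.3845,.0878), psi -.0858
plan([[((.50,-.10,.22),.92)],[((.48,-.33,.22),.2)],[((.493,-.3845,.21),-.0858)],[((.493,-.3845,.10),-.0858)],[((.493,-.3845,.0878),-.0858)]])
E
```

```text
13.5 [ 0.58646259 -0.01240383  0.21575572] [-0.0071756  -0.00210741 -0.99997203] [-0.06625677  0.38711686 -0.94632498]
801 [-0.084 -0.037] [0.033 0.053] 0.2
323 [-0.081  0.032] [0.016 0.041] 0.2
654 [-0.11   0.034] [0.029 0.052] 14.4
[-0.156, -0.188, -0.012, -0.015, 0.006, 0.965]
--
[-0.39, 0.247, 0.0, 0.0, 0.0, 0.917]
--
[0.004, 0.112, 0.02, 0.0, 0.0, 0.364]
--
[0.0, 0.0, 0.22, 0.0, 0.0, 0.0]
--
[0.0, 0.0, 0.024, 0.0, 0.0, 0.0]
--
```

>>> drive_tool(deltas=[-0.156,-0.188,-0.012,-0.015,0.006,0.965,1,-0.156,-0.188,-0.012,-0.015,0.006,0.965,1,-0.156,-0.188,-0.012,-0.015,0.006,0.965,1,-0.156,-0.188,-0.012,-0.015,0.006,0.965,1,-0.156,-0.188,-0.012,-0.015,0.006,0.965,1,-0.156,-0.188,-0.012,-0.015,0.006,0.965,1])

```text
time_s: 14.3
position: [0.4989, -0.1, 0.2173]
eef_rot: [-0.002, 0.896, 0.445, -0.002]
force: [-0.7, 0.6, -2.0]
opening: 0.0218
grasp_force: 30.0
```

>>> drive_tool(deltas=[-0.39,0.247,0,0,0,0.917,1,-0.39,0.247,0,0,0,0.917,1,-0.39,0.247,0,0,0,0.917,1,-0.39,0.247,0,0,0,0.917,1,-0.39,0.247,0,0,0,0.917,1,-0.39,0.247,0,0,0,0.917,1])

```text
time_s: 15.05
position: [0.4796, -0.3297, 0.2184]
eef_rot: [-0.001, 0.995, 0.101, -0.002]
force: [0.9, -0.1, -0.9]
opening: 0.022
grasp_force: 30.0
```

```bash
python3 - <<'E'
from h import *
p,R,s=cur(); print(s['time_s'],p,R.as_matrix()[:,2])
im=optics.read_camera('top')[:,:,::-1]; cv2.imwrite('pics/t7raw.png',im)
c=over('top',(190,135,130,75),6,'pics/t7raw.png',CASE); cv2.imwrite('pics/t7.png',c)
plan([[((.493,-.3845,.21),-.0858),((.493,-.3845,.12),-.0858)]])
E
```

```text
15.05 [ 0.47962189 -0.32973944  0.21839259] [-0.00388944  0.00167304 -0.99999104]
[0.004, 0.113, 0.017, -0.002, 0.004, 0.366]
[0.004, 0.114, 0.197, -0.002, 0.004, 0.366]
--
```

View pics/t7.png

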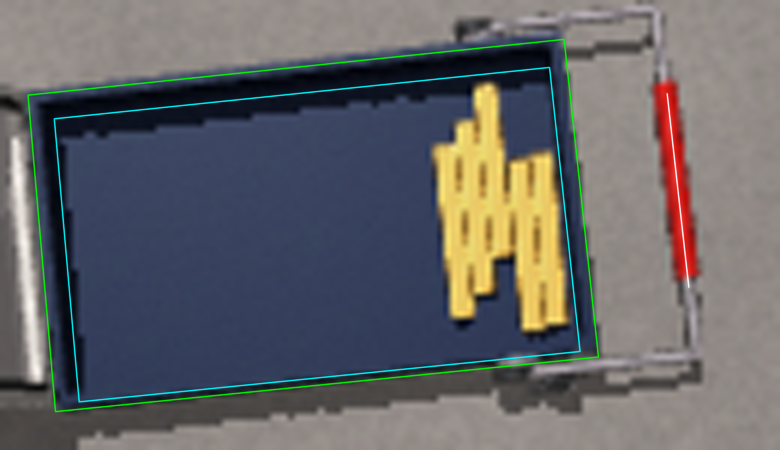

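The top view shows five parallel, contiguous rows against the front wall (px 435–570). Now I return the rake.

>>> drive_tool(deltas=[0.004,0.113,0.017,-0.002,0.004,0.366,1,0.004,0.113,0.017,-0.002,0.004,0.366,1,0.004,0.114,0.1,-0.002,0.004,0.366,1,0.004,0.114,0.197,-0.002,0.004,0.366,1,0.004,0.114,0.197,-0.002,0.004,0.366,1,0.004,0.114,0.197,-0.002,0.004,0.366,1])

```text
time_s: 15.85
position: [0.4937, -0.3857, 0.1228]
eef_rot: [0.002, 0.999, -0.043, 0.001]
force: [-0.0, -0.5, -0.8]
opening: 0.0219
grasp_force: 30.0
```

```bash
python3 - <<'E'
from h import *
plan([[((.493,-.3845,.0885),-.0858)]])
E
```

```text
[-0.002, -0.002, 0.069, 0.004, -0.003, -0.001]
--
```

>>> drive_tool(deltas=[-0.001,-0.002,0.02,0.004,-0.003,0,1,-0.001,-0.002,0.04,0.004,-0.003,0,1,-0.001,-0.002,0.06,0.004,-0.003,0,1,-0.001,-0.002,0.069,0.004,-0.003,0,1,-0.001,-0.002,0.069,0.004,-0.003,0,1,-0.001,-0.002,0.069,0.004,-0.003,0,1])

```text
time_s: 16.6
position: [0.492, -0.3843, 0.0876]
eef_rot: [-0.001, 0.999, -0.044, -0.001]
force: [-2.1, 3.5, 5.8]
opening: 0.0215
grasp_force: 30.0
```

>>> drive_tool(deltas=[0,0,-0.002,0,0,0,-1,0,0,-0.002,0,0,0,-1,0,0,-0.002,0,0,0,-1,0,0,-0.002,0,0,0,-1,0,0,-0.002,0,0,0,-1,0,0,-0.002,0,0,0,-1,0,0,-0.1,0,0,0,-1,0,0,-0.2,0,0,0,-1,0,0,-0.2,0,0,0,-1])

```text
time_s: 17.73
position: [0.4944, -0.3871, 0.1926]
eef_rot: [0.003, 0.999, -0.044, 0.003]
force: [0.2, -0.1, 0.3]
opening: 0.094
grasp_force: 0.0
```

```bash
python3 - <<'E'
from h import *
p,R,s=cur(); print(s['time_s'],p,s['joint_pos'],s['opening'])
im=np.ascontiguousarray(optics.read_camera('wrist')[:,:,::-1])
hsv=cv2.cvtColor(im,cv2.COLOR_BGR2HSV)
g=cv2.inRange(hsv,(70,100,60),(90,255,255)); ys,xs=np.nonzero(g[:200,:420]); print('green',xs.min(),xs.max(),ys.min(),ys.max(),np.median(ys[xs<xs.min()+15]),np.median(ys[xs>xs.max()-15]))
print('model',wproj(place(RAKE,[[.088,-.065,.109],[.088,.065,.109]]),(p,R)))
# lid free edge from top & side
for n in ('top','side'):
    for a in (1.6,1.7,1.8,1.9,2.0):
        X=[[.137-.268*np.cos(a)+.012*np.sin(a),y,.045+.268*np.sin(a)+.012*np.cos(a)] for y in (-.081,.081)]
        print(n,a,((proj(n,place(CASE,X))+.5)*1.5625).round().tolist())
E
```

```text
17.725 [ 0.49435043 -0.38705554  0.19264735] [-7.54640350e-01  2.57109297e-01  1.20043533e+00  1.90208735e-04
  1.67511025e+00  9.04491378e-01] 0.09400402343717146
green 174 329 96 106 102.0 100.0
model [[328.34960404  97.04396065]
 [174.25627876  97.90149984]]
top 1.6 [[258.0, 205.0], [266.0, 313.0]]
top 1.7 [[241.0, 207.0], [249.0, 315.0]]
top 1.8 [[225.0, 210.0], [233.0, 317.0]]
top 1.9 [[210.0, 213.0], [218.0, 318.0]]
top 2.0 [[197.0, 216.0], [204.0, 320.0]]
side 1.6 [[266.0, 275.0], [359.0, 316.0]]
side 1.7 [[256.0, 289.0], [349.0, 331.0]]
side 1.8 [[246.0, 303.0], [339.0, 347.0]]
side 1.9 [[236.0, 319.0], [330.0, 364.0]]
side 2.0 [[227.0, 336.0], [321.0, 381.0]]
```

The rake rests in its stand: bar at row 101, against a model row of about 97. The lid stands at about 1.80 rad. I close the fingers and swing high over to the lid's outer side.

```bash
python3 - <<'E'
from h import *
def tc(x,z,y=0): return place(CASE,[[x,y,z]])[0]
print(tc(.27,.38))
plan([[((.45,-.20,.38),.5)],[((.45,.05,.40),1.1)],[(tc(.27,.40),1.676)],[(tc(.27,.27),1.676)]])
E
```

```text
[0.54064738 0.38700722 0.38      ]
[-0.118, -0.362, -0.383, 0.003, -0.002, -0.749]
--
[0.24, -0.439, -0.04, 0.0, 0.0, -0.764]
--
[0.683, -0.144, 0.0, 0.0, 0.0, -0.733]
--
[0.0, 0.0, 0.26, 0.0, 0.0, 0.0]
--
```

>>> drive_tool(deltas=[-0.118,-0.362,-0.383,0.003,-0.002,-0.749,1,-0.118,-0.362,-0.383,0.003,-0.002,-0.749,1,-0.118,-0.362,-0.383,0.003,-0.002,-0.749,1,-0.118,-0.362,-0.383,0.003,-0.002,-0.749,1,-0.118,-0.362,-0.383,0.003,-0.002,-0.749,1,-0.118,-0.362,-0.383,0.003,-0.002,-0.749,1])

```text
time_s: 18.52
position: [0.4501, -0.2, 0.3775]
eef_rot: [-0.002, 0.969, 0.248, -0.001]
force: [0.2, -0.7, -0.7]
opening: 0.0378
grasp_force: 0.0
```

>>> drive_tool(deltas=[0.24,-0.439,-0.04,0,0,-0.764,1,0.24,-0.439,-0.04,0,0,-0.764,1,0.24,-0.439,-0.04,0,0,-0.764,1,0.24,-0.439,-0.04,0,0,-0.764,1,0.24,-0.439,-0.04,0,0,-0.764,1,0.24,-0.439,-0.04,0,0,-0.764,1])

```text
time_s: 19.27
position: [0.4505, 0.049, 0.3962]
eef_rot: [-0.004, 0.853, 0.522, -0.003]
force: [0.7, 0.4, -0.3]
opening: 0.0011
grasp_force: 0.0
```

```bash
python3 - <<'E'
from h import *
p,R,s=cur(); print(s['time_s'],p,s['joint_pos'],s['opening'])
plan([[(place(CASE,[[.27,0,.40]])[0],1.676)]])
E
```

```text
19.275 [0.45053718 0.04901536 0.3961976 ] [-0.01911599 -0.07942779  1.15968235  0.00330862  2.07034557  0.45473566] 0.0010814641469215867
[0.684, -0.147, -0.007, -0.012, -0.002, -0.735]
--
```

>>> drive_tool(deltas=[0.684,-0.147,-0.007,-0.012,-0.002,-0.735,1,0.684,-0.147,-0.007,-0.012,-0.002,-0.735,1,0.684,-0.147,-0.007,-0.012,-0.002,-0.735,1,0.684,-0.147,-0.007,-0.012,-0.002,-0.735,1,0.684,-0.147,-0.007,-0.012,-0.002,-0.735,1,0.684,-0.147,-0.007,-0.012,-0.002,-0.735,1,0.684,-0.147,-0.007,-0.012,-0.002,-0.735,1,0.684,-0.147,-0.007,-0.012,-0.002,-0.735,1])

```text
time_s: 20.27
position: [0.5412, 0.3858, 0.4023]
eef_rot: [0.002, 0.67, 0.742, 0.001]
force: [0.1, -0.7, 0.4]
opening: 0.0008
grasp_force: 0.0
```

```bash
python3 - <<'E'
from h import *
p,R,s=cur(); print(s['time_s'],p,incase(p),s['joint_pos'],R.as_matrix()[:,2])
plan([[(place(CASE,[[.27,0,.27]])[0],1.676)]])
# closing arc: tip on outer face at distance r from hinge
H=np.array([.137,.045])
seq=[]
for a in np.r_[1.7:0.0:-.1]:
    r=.245; f=np.array([H[0]-r*np.cos(a)+.012*np.sin(a), H[1]+r*np.sin(a)+.012*np.cos(a)])
    seq.append((a,f)); print(round(a,1),f.round(3))
E
```

```text
20.275 [0.54123578 0.38580414 0.40233557] [ 0.26874178 -0.00045882] [ 0.53541137  0.43638148  0.54642539 -0.00315347  2.15640291  0.43106636] [ 0.00338824 -0.00104569 -0.99999371]
[0.003, -0.002, 0.265, 0.004, 0.002, -0.003]
--
1.7 [0.18  0.286]
1.6 [0.156 0.29 ]
1.5 [0.132 0.29 ]
1.4 [0.107 0.288]
1.3 [0.083 0.284]
1.2 [0.059 0.278]
1.1 [0.037 0.269]
1.0 [0.015 0.258]
0.9 [-0.006  0.244]
0.8 [-0.025  0.229]
0.7 [-0.043  0.212]
0.6 [-0.058  0.193]
0.5 [-0.072  0.173]
0.4 [-0.084  0.151]
0.3 [-0.094  0.129]
0.2 [-0.101  0.105]
0.1 [-0.106  0.081]
```

>>> drive_tool(deltas=[0.003,-0.002,0.1,0.004,0.002,-0.003,1,0.003,-0.002,0.2,0.004,0.002,-0.003,1,0.003,-0.002,0.265,0.004,0.002,-0.003,1,0.003,-0.002,0.265,0.004,0.002,-0.003,1])

```text
time_s: 20.78
position: [0.5384, 0.3865, 0.2682]
eef_rot: [-0.001, 0.669, 0.743, -0.002]
force: [0.4, 0.1, -0.5]
opening: 0.0004
grasp_force: 0.0
```

```bash
python3 - <<'E'
from h import *
p,R,s=cur(); x=incase(p)[0]; print(s['time_s'],incase(p),p[2],s['force'])
out=[]
for a in np.r_[1.75:0.22:-.085]:
    r=.24; X=.137-r*np.cos(a)+.012*np.sin(a)+.008; Z=.045+r*np.sin(a)+.012*np.cos(a)
    Z=min(Z,.27+max(0,(1.75-a))*.06)
    out.append([round((X-x)/.5,3),0,round((p[2]-Z)/.5,3),0,0,0,1])
print(len(out)); print(str(sum(out,[])))
E
```

```text
20.775 [0.26970834 0.00229352] 0.2682157461545819 [ 0.41941984  0.10311077 -0.50484066]
18
[np.float64(-0.14), 0, np.float64(-0.004), 0, 0, 0, 1, np.float64(-0.18), 0, np.float64(-0.014), 0, 0, 0, 1, np.float64(-0.221), 0, np.float64(-0.024), 0, 0, 0, 1, np.float64(-0.262), 0, np.float64(-0.034), 0, 0, 0, 1, np.float64(-0.303), 0, np.float64(-0.031), 0, 0, 0, 1, np.float64(-0.343), 0, np.float64(-0.025), 0, 0, 0, 1, np.float64(-0.383), 0, np.float64(-0.015), 0, 0, 0, 1, np.float64(-0.421), 0, np.float64(-0.002), 0, 0, 0, 1, np.float64(-0.459), 0, np.float64(0.014), 0, 0, 0, 1, np.float64(-0.495), 0, np.float64(0.033), 0, 0, 0, 1, np.float64(-0.529), 0, np.float64(0.056), 0, 0, 0, 1, np.float64(-0.561), 0, np.float64(0.081), 0, 0, 0, 1, np.float64(-0.591), 0, np.float64(0.108), 0, 0, 0, 1, np.float64(-0.619), 0, np.float64(0.139), 0, 0, 0, 1, np.float64(-0.643), 0, np.float64(0.171), 0, 0, 0, 1, np.float64(-0.665), 0, np.float64(0.206), 0, 0, 0, 1, np.float64(-0.684), 0, np.float64(0.242), 0, 0, 0, 1, np.float64(-0.7), 0, np.float64(0.279), 0, 0, 0, 1]
```

>>> drive_tool(deltas=[-0.07,0,-0.002,0,0,0,1,-0.12,0,-0.004,0,0,0,1,-0.15,0,-0.007,0,0,0,1,-0.18,0,-0.014,0,0,0,1,-0.221,0,-0.024,0,0,0,1,-0.262,0,-0.034,0,0,0,1,-0.303,0,-0.031,0,0,0,1,-0.343,0,-0.025,0,0,0,1,-0.383,0,-0.015,0,0,0,1,-0.421,0,-0.002,0,0,0,1])

```text
time_s: 22.02
position: [0.5623, 0.1788, 0.2714]
eef_rot: [0.0, 0.668, 0.744, 0.001]
force: [0.2, 0.4, 1.2]
opening: 0.0007
grasp_force: 0.6
```

```bash
python3 - <<'E'
from h import *
p,R,s=cur(); x=incase(p); print(s['time_s'],x,p[2],s['force'],R.as_matrix()[:,2])
im=optics.read_camera('side')[:,:,::-1]; cv2.imwrite('pics/s8.png',cv2.resize(im[60:300,100:420],(640,480)))
E
```

```text
22.025 [0.06069675 0.00033466] 0.27144213724107275 [0.24161964 0.41905025 1.16382336] [ 0.00228058  0.00172914 -0.9999959 ]
```

View pics/s8.png

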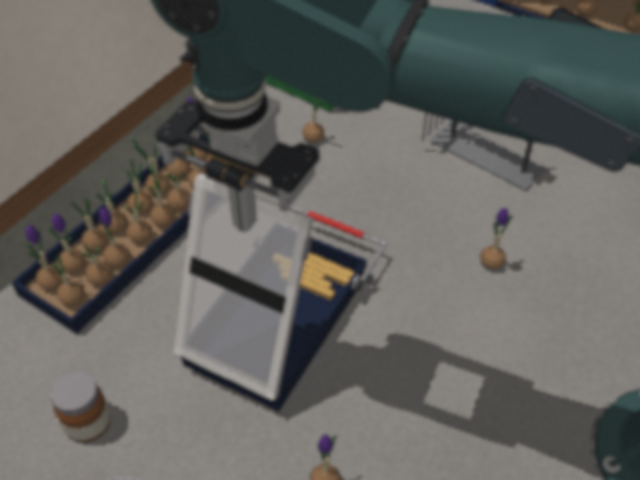

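The lid is being pushed over: the fingertip at (245,220) is on its outer face, and the lid is at roughly 1.1 rad. I continue along the arc.

>>> drive_tool(deltas=[-0.038,0,0.016,0,0,0,1,-0.074,0,0.035,0,0,0,1,-0.108,0,0.058,0,0,0,1,-0.14,0,0.083,0,0,0,1,-0.17,0,0.11,0,0,0,1,-0.198,0,0.141,0,0,0,1,-0.222,0,0.173,0,0,0,1,-0.244,0,0.208,0,0,0,1,-0.263,0,0.244,0,0,0,1,-0.279,0,0.281,0,0,0,1,-0.295,0,0.325,0,0,0,1,-0.303,0,0.362,0,0,0,1,-0.308,0,0.39,0,0,0,1,-0.308,0,0.405,0,0,0,1,-0.308,0,0.415,0,0,0,1,-0.308,0,0.42,0,0,0,1,-0.308,0,0.422,0,0,0,1])

```text
time_s: 24.2
position: [0.5794, 0.0279, 0.0608]
eef_rot: [0.0, 0.668, 0.745, 0.002]
force: [-0.6, 0.1, 0.1]
opening: 0.0007
grasp_force: 0.1
```

>>> drive_tool(deltas=[0,0,0.004,0,0,0,1,0,0,0.008,0,0,0,1,0,0,0.011,0,0,0,1,0,0,0.011,0,0,0,1])

```text
time_s: 24.7
position: [0.5795, 0.0277, 0.0572]
eef_rot: [0.001, 0.668, 0.745, 0.002]
force: [-3.4, 0.1, 8.6]
opening: 0.0004
grasp_force: 4.0
```

Contact is at z 0.057, exactly the outer face of a shut lid, with 8.6 N. I lift off and turn 90° to take the bail's sleeve.

```bash
python3 - <<'E'
from h import *
p,R,s=cur()
c=lambda x,z: place(CASE,[[x,0,z]])[0]
plan([[((p[0],p[1],.13),1.676),(c(-.14,.16),.95)],[(c(-.187,.13),.105)],[(c(-.187,.07),.105),(c(-.187,.025),.105)]])
E
```

```text
[0.0, 0.001, -0.146, 0.004, -0.002, 0.005]
[-0.097, -0.001, -0.206, 0.004, -0.003, 0.929]
--
[-0.07, 0.062, 0.06, 0.0, 0.0, 1.076]
--
[0.0, 0.0, 0.12, 0.0, 0.0, 0.0]
[0.0, 0.0, 0.21, 0.0, 0.0, 0.0]
--
```

>>> drive_tool(deltas=[0,0,-0.12,0,0,0,1,-0.097,0,-0.206,0.004,-0.003,0.98,0.15,-0.097,0,-0.206,0.004,-0.003,0.98,0.15,-0.097,0,-0.206,0.004,-0.003,0.98,0.15,-0.097,0,-0.206,0.004,-0.003,0.98,0.15,-0.097,0,-0.206,0.004,-0.003,0.98,0.15])

```text
time_s: 25.45
position: [0.5842, -0.0207, 0.1577]
eef_rot: [-0.001, 0.898, 0.44, -0.001]
force: [0.2, 0.9, -0.5]
opening: 0.0398
grasp_force: 0.0
```

```bash
python3 - <<'E'
from h import *
c=lambda x,z: place(CASE,[[x,0,z]])[0]
plan([[(c(-.187,.12),.12)]])
E
```

```text
[-0.068, 0.065, 0.075, -0.002, 0.002, 1.007]
--
```

>>> drive_tool(deltas=[-0.068,0.065,0.075,-0.002,0.002,1,0.15,-0.068,0.065,0.075,-0.002,0.002,1,0.15,-0.068,0.065,0.075,-0.002,0.002,1,0.15,-0.068,0.065,0.075,-0.002,0.002,1,0.15,-0.068,0.065,0.075,-0.002,0.002,1,0.15,-0.068,0.065,0.075,-0.002,0.002,1,0.15])

```text
time_s: 26.2
position: [0.5889, -0.0674, 0.1203]
eef_rot: [-0.0, 0.998, 0.064, 0.0]
force: [0.1, -0.3, -0.4]
opening: 0.0402
grasp_force: 0.0
```

```bash
python3 - <<'E'
from h import *
p,R,s=cur(); print(s['time_s'],incase(p),p[2],s['opening'],R.as_matrix()[:,1])
im=np.ascontiguousarray(optics.read_camera('wrist')[:,:,::-1])
cv2.polylines(im,[np.round(wproj(place(CASE,[[-.187,-.05,.034],[-.187,.05,.034]]),(p,R))).astype(np.int32)],False,(255,255,255),1)
cv2.polylines(im,[np.round(wproj(place(CASE,box(-.137,.137,-.081,.081,.057)),(p,R))).astype(np.int32)],False,(0,255,0),1)
cv2.imwrite('pics/w9.png',im)
c=lambda x,z: place(CASE,[[x,0,z]])[0]
plan([[(c(-.187,.025),.105)]])
E
```

```text
26.2 [-0.18695357 -0.00025543] 0.1202686475957655 0.04016858260577693 [ 1.27442267e-01 -9.91845990e-01 -3.81862218e-05]
[-0.001, 0.0, 0.191, -0.0, -0.0, 0.029]
--
```

View pics/w9.png

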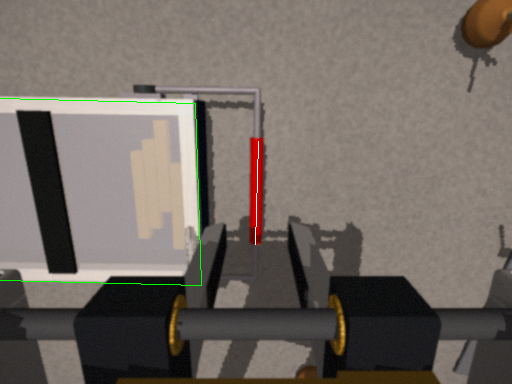

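The lid is shut flush, the sticks still show in rows, and the sleeve (col 256) is centred between the fingers. I go down and grip.

>>> drive_tool(deltas=[-0.001,0,0.08,0,0,0.029,0.15,-0.001,0,0.15,0,0,0.029,0.15,-0.001,0,0.191,0,0,0.029,0.15,-0.001,0,0.191,0,0,0.029,1,-0.001,0,0.191,0,0,0.029,1,-0.001,0,0.191,0,0,0.029,1,-0.001,0,0.191,0,0,0.029,1,-0.001,0,0.191,0,0,0.029,1,-0.001,0,0.191,0,0,0.029,1])

```text
time_s: 27.38
position: [0.5895, -0.0664, 0.0265]
eef_rot: [-0.001, 0.999, 0.051, 0.002]
force: [0.8, 6.2, 6.0]
opening: 0.011
grasp_force: 30.0
```

```bash
python3 - <<'E'
from h import *
p,R,s=cur(); x=incase(p)[0]; print(s['time_s'],incase(p),p[2],s['opening'],s['grasp_force'],s['force'])
for a in np.r_[0:2.56:.15]:
    X=-.097-.09*np.cos(a); Z=.034+.09*np.sin(a); print(round(a,2),0,-round((X+.187)/.5,3),-round((Z-.034)/.5,3))
E
```

```text
27.375 [-0.1859996  -0.00097968] 0.026462204224855124 0.01100925217164457 29.99398112297058 [0.8123431  6.16601516 6.02742189]
0.0 0 -0.0 -0.0
0.15 0 -0.002 -0.027
0.3 0 -0.008 -0.053
0.45 0 -0.018 -0.078
0.6 0 -0.031 -0.102
0.75 0 -0.048 -0.123
0.9 0 -0.068 -0.141
1.05 0 -0.09 -0.156
1.2 0 -0.115 -0.168
1.35 0 -0.141 -0.176
1.5 0 -0.167 -0.18
1.65 0 -0.194 -0.179
1.8 0 -0.221 -0.175
1.95 0 -0.247 -0.167
2.1 0 -0.271 -0.155
2.25 0 -0.293 -0.14
2.4 0 -0.313 -0.122
2.55 0 -0.329 -0.1
```

>>> drive_tool(deltas=[0,-0.002,-0.027,0,0,0,1,0,-0.008,-0.053,0,0,0,1,0,-0.018,-0.078,0,0,0,1,0,-0.031,-0.102,0,0,0,1,0,-0.048,-0.123,0,0,0,1,0,-0.068,-0.141,0,0,0,1,0,-0.09,-0.156,0,0,0,1,0,-0.115,-0.168,0,0,0,1,0,-0.141,-0.176,0,0,0,1,0,-0.167,-0.18,0,0,0,1])

```text
time_s: 28.62
position: [0.5808, 0.0115, 0.12]
eef_rot: [0.004, 0.999, 0.05, 0.002]
force: [-3.4, -4.3, 9.8]
opening: 0.0112
grasp_force: 30.1
```

>>> drive_tool(deltas=[0,-0.027,0.001,0,0,0,1,0,-0.054,0.005,0,0,0,1,0,-0.08,0.013,0,0,0,1,0,-0.104,0.025,0,0,0,1,0,-0.126,0.04,0,0,0,1,0,-0.146,0.056,0,0,0,1,0,-0.154,0.066,0,0,0,1,0,-0.154,0.066,0,0,0,1])

```text
time_s: 29.62
position: [0.5715, 0.093, 0.0811]
eef_rot: [-0.001, 0.999, 0.051, -0.001]
force: [-2.9, 3.2, 2.5]
opening: 0.0109
grasp_force: 30.0
```

```bash
python3 - <<'E'
from h import *
p,R,s=cur(); print(s['time_s'],incase(p),p[2],s['opening'],s['grasp_force'],s['force'],R.as_matrix()[:,2])
E
```

```text
29.625 [-0.02559103  0.0001868 ] 0.08109783009330376 0.010877453608558034 30.026658475399017 [-2.91692063  3.20159065  2.49639622] [-0.0015602   0.00132384 -0.99999791]
```

The sleeve is at about 2.47 rad, well over centre. I release it, let it snap down, and lift away.

>>> drive_tool(deltas=[0,0,0,0,0,0,-0.5,0,0,0,0,0,0,-0.5,0,0,0,0,0,0,-0.5,0,0,-0.02,0,0,0,-0.5,0,0,-0.06,0,0,0,-0.5,0,0,-0.15,0,0,0,-0.5,0,0,-0.3,0,0,0,-0.5,0,0,-0.3,0,0,0,-0.5,0,0,-0.3,0,0,0,-0.5])

```text
time_s: 30.75
position: [0.5728, 0.0919, 0.2336]
eef_rot: [0.0, 0.999, 0.051, 0.002]
force: [0.5, -0.4, -0.1]
opening: 0.0706
grasp_force: 0.0
```

```bash
python3 - <<'E'
from h import *
p,R,s=cur(); print(s['time_s'],p,s['opening'],s['force'])
im=optics.read_camera('side')[:,:,::-1]; w=np.ascontiguousarray(optics.read_camera('wrist')[:,:,::-1])
cv2.polylines(w,[np.round(wproj(place(CASE,[[-.013,-.05,.066],[-.013,.05,.066]]),(p,R))).astype(np.int32)],False,(255,255,255),1)
W=np.zeros((384,800,3),np.uint8); W[:,:400]=w[:,56:456]; W[:300,400:]=cv2.resize(im[80:230,180:380],(400,300)); cv2.imwrite('pics/f.png',W)
E
```

```text
30.75 [0.5727586  0.09189126 0.23357169] 0.07061529242004028 [ 0.47942751 -0.35879583 -0.12415645]
```

View pics/f.png

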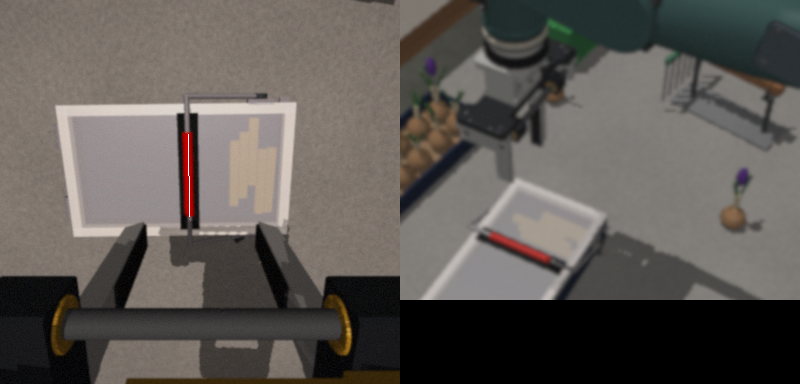

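The bail's red sleeve (188,175) lies on the black strip, exactly on the predicted line. The sticks are still in rows, the rake is in its stand, and the robot touches nothing.

```bash
python3 -c "
from bench import bot
print(bot.finish_job())"
```

```text
the job is handed in; nothing more can be done
None
```

I handed the job in at about 31 s of the allowed 72 s. In the last pictures the sticks lay in parallel rows at the front end, the rake was back on its stand, the lid was shut and the bail was clamped down on it. The hand-in returned no verdict.

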